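# Set the firelighter in the middle of the stove's fuel row

## Robot

A 6-joint arm with a two-finger parallel gripper is mounted at the origin on the work surface. World frame = base frame: x ahead of the robot, y to its left, z up, the work surface at z = 0. Lengths are in mm, angles in degrees, forces in N, time in s.
With the tool pointing down it reaches from about 300 to 850 mm from the base axis. Payload 4.2 kg.
Tool frame: the origin (TCP) lies at the very end of the fingers, on their centre line; the grasp point (between the pads) lies 19 mm behind it (env.grasp_offset is the distance from the TCP to the grasp point, in mm); z points along the fingers, y is the line along which they close (so a half turn about z gives the same grasp; the last joint's range is limited). The gripper opens to 91 mm and grips with 3 to 60 N. Pads are 32 mm wide; open, the fingers measure 118 mm over their backs; the gripper's body (76 mm by 178 mm) begins 60 mm behind the grasp point.
Start: joints at [63.713, 18.312, 89.639, -0, 72.044, -1.146], TCP at [244.295, 520.541, 213.976] pointing down, gripper open.
Joint ranges: [-177.97, 177.97], [-48.28, 115.42], [12.27, 149.76], [-77.06, 257.06], [2.81, 150.46], [-146.56, 146.56]. Speed limits (degrees/s): [147.25, 147.25, 180, 180, 180, 180].

## Interface

Orientations are given as [roll, pitch, yaw] about the fixed x, y, z axes, in that order (R = Rz(yaw) Ry(pitch) Rx(roll)).
In Python, from workcell import env gives the robot as it stands. The module is installed in compiled form; this text tells all that it offers.
- The arm moves only by the tool send_rows, never from a script. Its argument "motion" is a list of rows, each an object of numbers: "tx", "ty", "tz": the shift along the tool's x, y, z in units of 500 mm (1.0 is 500 mm); "rx", "ry", "rz": the turn, a rotation vector about the tool's x, y, z in units of 30 degrees (1.0 is 30 degrees); "gripper": the closure, from -1 (fully open) to 1 (shut). In form: [{"tx": .., "ty": .., "tz": .., "rx": .., "ry": .., "rz": .., "gripper": ..}, ...]. A call has 1 to 12 rows; each row shifts and turns the commanded pose from where the row before left it, along the tool's axes as they then stand; what a row does not reach is not made up. A row lasts 1/8 s, in which the tool goes at most 62.5 mm and 10.7 degrees, less where a joint would pass 70% of its speed; a pose out of reach is approached as far as the arm can. A call with a number of a shift or a turn outside -1 to 1 is refused whole. A call with a gripper value outside its range is refused whole. The fingers move at their own pace and stop on an object; "grip_force" is the grip in N (left out, the last holds). Time passes only in rows, so rows that do not move let the fingers close. It gives the time, the measured TCP pose, the force, the opening and the grip force at its end, in the units of the state.
- env.state(): the state, without advancing time (a new reading comes with each control period).
- env.grab_frame(name): name is "scene" or "top"; returns a dict with "frame" (480x640x3 uint8, red, green, blue), "vertical_fov" (degrees; the focal length in pixels is half the picture's height over the tangent of half this angle, whatever the lens; pixels are square), "cx", "cy" (the principal point, pixels), "k1" (the pictures are not rectified: a ray, as slopes to the right and down, at radius r is drawn at 1 + k1 r^2 times it, then the intrinsics apply), "rvec" (rotation vector, rad) and "tvec" (3), from world to camera coordinates, as OpenCV has them. Camera axes: x right, y down, z forward; pixel columns grow to the right and rows downward; lengths in mm; the calibration is good to about 2 mm. A picture is of the moment at which its call begins. There is no depth.
- env.job_done(): hands the job in; it is judged then, once.
The state is a dict: "time_s": time; "qpos": joint angles; "qvel": joint speeds; "effort": joint torques, N m; "ee_pos": TCP position; "ee_rot": TCP orientation; "force": force on the tool from outside, world axes, zero at the start; "torque": the same for the moment, N m; "gripper_width": finger opening in mm; "gripper_force": force on a finger pad.
Only numpy, scipy, OpenCV 4.12 (cv2) and the standard library are available. Lean on these libraries where they do the work, as an engineer would, in place of code of your own. Each camera call takes 0.05 s, during which the arm holds its last target. There are 200 camera calls.

## Task

Get the stove ready to light: nudge the two middle charcoal blocks in the pulled-out fuel tray apart, keeping the row in order, and slide the pale firelighter down upright between them, so that it stands on the tray floor with two dark blocks on either side. Then push the tray fully home with all five blocks standing upright in it, and leave the kettle, pot lid, poker and scoop as they are.

Things in the scene. Friction and masses are not known exactly. Their poses are not given: they have to be found in the camera images.
- tray (a joint): The stove's pull-out fuel tray: how far it is out, in m. 0 = fully home (a hard stop, tray front level with the stove's face); it starts about 0.17 out (outer stop 0.186). It slides level along the tray's own y axis with about 3 N of friction and stays where it is left; its red handle bar can be pushed.
- tray_floor (a point): Centre of the tray's inner floor, 50 mm above the ledge. Own x runs along the row of blocks, own y points out of the stove (the way the tray pulls out), z up. A bright tin tray, inside 192 mm (x) by 80 mm (y), walls 3 mm thick that rise only 18 mm above the floor, open above.
- stove: Fixed tin-plated box stove, 260 mm (own x) by 220 mm (own y), 193 mm high with its clay fire bowl; origin under its centre, axes parallel to the tray's. Its face with the tray opening (216 mm wide, 16 mm of room over the blocks) is 110 mm along +y; the row stands about 125 mm out from it, and the handle bar 51 mm out when the tray is home. Place and heading vary.
- tray_handle (a point): Middle of the tray's red handle bar: 12 mm thick, 112 mm long along the tray's x, level, 57 mm above the ledge, held by two rods 52 mm in front of the tray's front wall; 95 mm along the tray's +y from the tray's centre.
- lighter_mid (a point): The firelighter: a pale straw-coloured pressed wood-fibre block of the same size as a charcoal block, 34 mm (own x) x 54 mm (own y) x 74 mm high (own z), 0.09 kg, loose, standing upright on the ledge, apart from the stove, with varying heading; this point is its centre, 37 mm above its underside.
- coal1_mid (a point): End block of the row, at the tray's -x end; it starts some 22 to 34 mm clear of the tray's end wall. 34 mm (own x, along the row) x 54 mm (own y, across the row) x 74 mm high (own z), 0.13 kg, loose; a dark charcoal block with edges rounded by 3 mm; this point is its centre, 37 mm above its underside.
- coal2_mid (a point): Second block of the row (middle pair, -x side), side by side with its neighbours, gaps under 2 mm. 34 mm (own x, along the row) x 54 mm (own y, across the row) x 74 mm high (own z), 0.13 kg, loose; a dark charcoal block with edges rounded by 3 mm; this point is its centre, 37 mm above its underside.
- coal3_mid (a point): Third block of the row (middle pair, +x side), side by side with its neighbours. 34 mm (own x, along the row) x 54 mm (own y, across the row) x 74 mm high (own z), 0.13 kg, loose; a dark charcoal block with edges rounded by 3 mm; this point is its centre, 37 mm above its underside.
- coal4_mid (a point): End block of the row, at the tray's +x end; it starts some 22 to 34 mm clear of the tray's end wall. 34 mm (own x, along the row) x 54 mm (own y, across the row) x 74 mm high (own z), 0.13 kg, loose; a dark charcoal block with edges rounded by 3 mm; this point is its centre, 37 mm above its underside.
- kettle_mid (a point): Blackened kettle, 156 mm across the belly, spout 122 mm out along own +x, 177 mm high with its bail handle; point on its axis 55 mm up. Not part of the job.
- pot_lid_mid (a point): Round clay pot lid lying flat, 160 mm across, 46 mm high at its knob; point on its axis 20 mm up. Not part of the job.
- poker_mid (a point): Short steel poker with wooden grip lying flat along its own y, 300 mm long, 14 mm high; point at its middle. Not part of the job.
- scoop_mid (a point): Yellow plastic scoop, 70 x 100 x 40 mm with a 100 mm handle along its own -y; point at the middle of its bowl. Not part of the job.
There are look-alikes about, which are no part of the job. What is shaped like the part that bears coal2_mid but red is not meant.

How it is judged:
By the outcome, as a careful person would: the job done as asked, in the order asked, and still so for the second after the job is handed in, with the robot touching nothing.
It also fails if it takes over 72 s, if anything falls off the work surface, if the arm or the gripper's body presses on something with over 40 N, if the wrist force passes 120 N, or if a joint passes its speed limit or range.

## Working session

There is one attempt and no reset: what is moved stays moved. The work goes in short steps, Python scripts to look and compute and a tool call to move; the robot and the scene stay as the last step left them, time stands still between calls to the robot, and variables do not carry over. Pictures are saved under pics/ and viewed, at most 10 in all, crops included, and the job is handed in when it is done.

Besides the shell and the picture viewer there is one more tool, called after "Call:" in YAML: its name, and indented under it one key for each argument. send_rows: Moves the arm, as the interface text tells. Shifts and turns lie within -1 to 1; 1 stands for 500 mm of shift or 30 degrees of turn. Its arguments: {"type":"object","properties":{"motion":{"type":"array"},"grip_force":{"type":"number"}},"required":["motion"]}

```bash
mkdir -p pics
cat > h.py <<'E'
import numpy as np, cv2
from workcell import env
def grab(n,fn=None):
    f=env.grab_frame(n)
    if fn: cv2.imwrite('pics/'+fn,f['frame'][:,:,::-1])
    return f
def cam(f):
    fl=240/np.tan(np.radians(f['vertical_fov']/2))
    R=cv2.Rodrigues(np.array(f['rvec'],float))[0]; t=np.array(f['tvec'],float).ravel()
    return fl,R,t
def px2w(f,u,v,z):
    fl,R,t=cam(f); d=np.array([(u-f['cx'])/fl,(v-f['cy'])/fl]); s=d.copy()
    for _ in range(20): s=d/(1+f['k1']*(s@s))
    r=R.T@np.array([s[0],s[1],1]); c=-R.T@t
    return c+r*(z-c[2])/r[2]
def w2px(f,p):
    fl,R,t=cam(f); q=R@np.array(p,float)+t; s=q[:2]/q[2]; s=s*(1+f['k1']*(s@s))
    return s*fl+[f['cx'],f['cy']]
E
python3 - <<'E'
from h import *
for n in('scene','top'):
    f=grab(n,n+'0.png'); fl,R,t=cam(f); print(n,-R.T@t,fl,f['k1'])
print(env.state())
E
```

```text
scene [912.78131407 445.66765568 858.59726002] 445.1836845759428 -0.0605454288981756
top [ 324.85813238 -106.78836315  990.28068007] 435.552008252788 -0.09415948172884099
{'time_s': 0.1, 'qpos': array([ 6.37148153e+01,  1.83484502e+01,  8.96973225e+01, -1.14385852e-03,
        7.20426593e+01, -1.14531407e+00]), 'qvel': array([ 0.01129008, -0.03141124, -0.05926703,  0.06030103, -0.01446365,
       -0.07283997]), 'effort': array([ 1.04427883e-03, -4.13332772e+01, -2.32509166e+01,  7.27075827e-02,
        4.21942072e-02, -6.24588074e-05]), 'ee_pos': array([244.08779712, 520.15018983, 213.21379259]), 'ee_rot': array([-1.79911564e+02, -6.80218764e-04,  1.54860482e+02]), 'force': array([-0.82545333, -0.49657917,  0.14466602]), 'torque': array([ 0.02802   ,  0.01057025, -0.00223935]), 'gripper_force': 0.0, 'gripper_width': 90.8449742520506}
```

View pics/scene0.png

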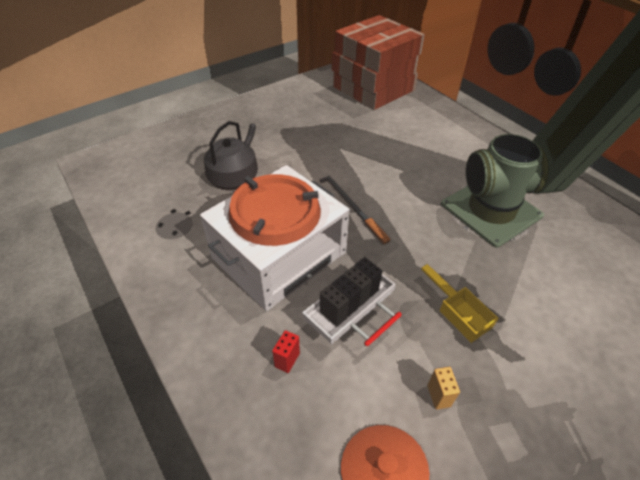

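View pics/top0.png

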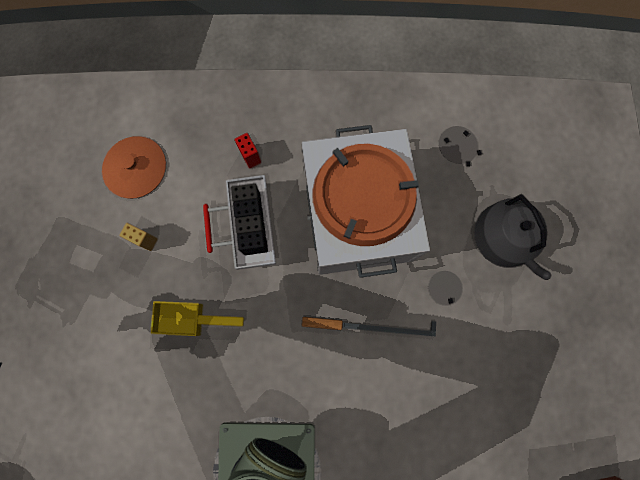

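Candidates for the firelighter: the pale straw block at top (137,236) / scene (444,387), the red look-alike at top (247,149) / scene (286,351), and the dark blocks at top (248,215). The pale one fits the description, so I'll check it in a close crop.

Run:
```python
from h import *
im=cv2.imread('pics/top0.png')[165:280,105:285]
cv2.imwrite('pics/c0.png',cv2.resize(im,None,fx=4.4,fy=4.4,interpolation=cv2.INTER_CUBIC))
```

```text
(no output)
```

View pics/c0.png

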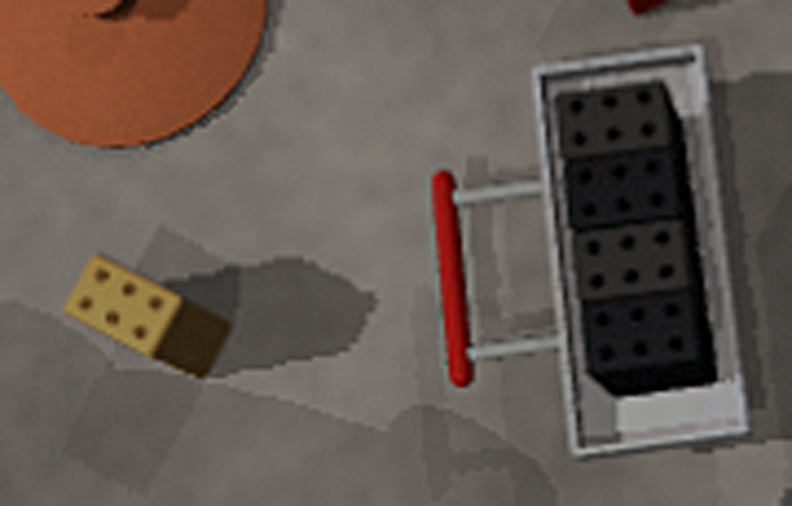

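The crop confirms it: the pale block's top is centred near (124,304) in the crop. The four dark tops run from (610,85) to (640,370), with seams at about y 155, 225 and 297. Tray rim corners are (534,68), (704,45), (748,430) and (574,458), and the handle runs from (443,172) to (460,384).

Run:
```python
from h import *
f=grab('top')
P=lambda c,z:px2w(f,105+(c[0]+.5)/4.4-.5,165+(c[1]+.5)/4.4-.5,z)[:2]
L=np.array([P(c,74) for c in[(97,254),(182,292),(152,357),(64,311)]]);print('L',L.round(1).tolist(),L.mean(0))
ang=lambda v:np.degrees(np.arctan2(v[1],v[0]))
print(ang(L[1]-L[0]),ang(L[2]-L[3]),ang(L[1]-L[2]),[np.linalg.norm(L[i]-L[i-1]) for i in range(4)])
T=np.array([P(c,68) for c in[(534,68),(704,45),(748,430),(574,458)]]);print('T',T.round(1).tolist(),T.mean(0),ang(T[2]-T[1]),ang(T[3]-T[0]),np.linalg.norm(T[2]-T[1]),np.linalg.norm(T[1]-T[0]))
H=np.array([P(c,60) for c in[(443,172),(460,384)]]);print('H',H.tolist(),H.mean(0),ang(H[1]-H[0]))
for n,c in dict(b1=(556,93),b2=(664,82),b3=(690,362),b4=(592,372),s1=(618,155),s2=(628,226),s3=(634,298)).items(): print(n,P(c,124))
for a in [(303,143),(407,130),(429,249),(319,266)]: print(px2w(f,*a,150)[:2])
```

```text
L [[532.8, 312.7], [513.8, 267.5], [481.1, 280.1], [503.8, 327.0]] [507.88131271 296.82461663]
-112.85362308689989 -115.82712515633953 -20.97015462770348 [np.float64(32.32121625069435), np.float64(48.992734461584845), np.float64(34.987383530556954), np.float64(52.13311686359119)]
T [[631.6, 98.9], [644.1, 13.3], [448.6, -14.1], [434.2, 70.0]] [539.61903429  42.02898342] -172.00488611880118 -171.66027000934614 197.45520190307755 86.5035560792845
H [[579.2465410458495, 144.1184511560138], [471.27849655295216, 129.5525076439168]] [525.2625188 136.8354794] -172.31662983614353
b1 [600.6073948   75.33311937]
b2 [606.27894557  24.35532351]
b3 [472.29103915   7.65882386]
b4 [467.28547242  52.5739385 ]
s1 [570.40319915  44.65609655]
s2 [536.21063396  38.59852089]
s3 [502.05437552  34.50831034]
[685.20681713 -73.97601682]
[ 717.40694111 -290.26106633]
[ 466.0305891  -325.47083619]
[ 431.06952494 -108.71734485]
```

```bash
cat >> h.py <<'E'
def go(x,y,z,yaw):
    s=env.state(); p=s['ee_pos']; r=s['ee_rot']; dy=(r[2]-yaw+180)%360-180
    a=np.radians(yaw); d=np.array([x,y,z])-p
    # turn rz first, then shift in turned frame; units
    print('pos',p.round(1),'rot',r.round(2),'rz',(dy/30).round(4),'tx,ty,tz',(np.array([d[0]*np.cos(a)+d[1]*np.sin(a),d[0]*np.sin(a)-d[1]*np.cos(a),-d[2]])/500).round(4),
     'F',s['force'].round(1),'w',round(s['gripper_width'],1),'t',s['time_s'])
def tray(x,y,C=(539.6,42.0),a=8.1):
    a=np.radians(a); return np.array(C)+x*np.array([np.cos(a),np.sin(a)])+y*np.array([-np.sin(a),np.cos(a)])
E
python3 -c "
from h import *
go(519,37.4,213,188.1)"
```

```text
pos [244.1 520.2 213.3] rot [-179.92   -0.    154.86] rz -1.108 tx,ty,tz [-4.0820e-01 -1.0334e+00  6.0000e-04] F [ 1.1  1.  -0.1] w 91.0 t 0.15
```

Call:
send_rows:
  motion:
    - {"rz":-0.277,"gripper":-1}
    - {"rz":-0.277}
    - {"rz":-0.277}
    - {"rz":-0.277}
    - {"tx":-0.05,"ty":-0.1}
    - {"tx":-0.05,"ty":-0.1}
    - {"tx":-0.05,"ty":-0.1}
    - {"tx":-0.05,"ty":-0.1}
    - {"tx":-0.05,"ty":-0.1}
    - {"tx":-0.05,"ty":-0.1}
    - {"tx":-0.05,"ty":-0.1}
    - {"tx":-0.05,"ty":-0.1}

```text
invalid input at $.motion[0]: expected keys tx, ty, tz, rx, ry, rz, gripper
```

```bash
python3 -c "
from h import *
go(519,37.4,86,188.1)"
```

```text
pos [244.1 520.2 213.3] rot [-179.92   -0.    154.86] rz -1.108 tx,ty,tz [-0.4082 -1.0334  0.2546] F [ 1.1  1.  -0.1] w 91.0 t 0.15
```

Call:
send_rows:
  motion:
    - {"tx":0,"ty":0,"tz":0,"rx":0,"ry":0,"rz":-0.277,"gripper":-1}
    - {"tx":0,"ty":0,"tz":0,"rx":0,"ry":0,"rz":-0.277,"gripper":-1}
    - {"tx":0,"ty":0,"tz":0,"rx":0,"ry":0,"rz":-0.277,"gripper":-1}
    - {"tx":0,"ty":0,"tz":0,"rx":0,"ry":0,"rz":-0.277,"gripper":-1}
    - {"tx":-0.05,"ty":-0.1,"tz":0,"rx":0,"ry":0,"rz":0,"gripper":-1}
    - {"tx":-0.05,"ty":-0.1,"tz":0,"rx":0,"ry":0,"rz":0,"gripper":-1}
    - {"tx":-0.05,"ty":-0.1,"tz":0,"rx":0,"ry":0,"rz":0,"gripper":-1}
    - {"tx":-0.05,"ty":-0.1,"tz":0,"rx":0,"ry":0,"rz":0,"gripper":-1}
    - {"tx":-0.05,"ty":-0.1,"tz":0,"rx":0,"ry":0,"rz":0,"gripper":-1}
    - {"tx":-0.05,"ty":-0.1,"tz":0,"rx":0,"ry":0,"rz":0,"gripper":-1}
    - {"tx":-0.05,"ty":-0.1,"tz":0,"rx":0,"ry":0,"rz":0,"gripper":-1}
    - {"tx":-0.05,"ty":-0.1,"tz":0,"rx":0,"ry":0,"rz":0,"gripper":-1}

```text
time_s: 1.65
ee_pos: [499.4, 151.1, 213.9]
ee_rot: [180.0, 0.0, -171.9]
force: [0.4, 0.1, 0.5]
gripper_width: 91.5
gripper_force: 0.0
```

```bash
python3 -c "
from h import *
go(519,37.4,86,188.1)"
```

```text
pos [499.4 151.1 213.9] rot [ 179.98    0.   -171.91] rz -0.0004 tx,ty,tz [-0.0068 -0.2306  0.2557] F [0.4 0.1 0.5] w 91.5 t 1.65
```

Call:
send_rows:
  motion:
    - {"tx":-0.004,"ty":-0.08,"tz":0,"rx":0,"ry":0,"rz":0,"gripper":-1}
    - {"tx":-0.003,"ty":-0.08,"tz":0,"rx":0,"ry":0,"rz":0,"gripper":-1}
    - {"tx":0,"ty":-0.07,"tz":0.05,"rx":0,"ry":0,"rz":0,"gripper":-1}
    - {"tx":0,"ty":0,"tz":0,"rx":0,"ry":0,"rz":0,"gripper":-1}
    - {"tx":0,"ty":0,"tz":0,"rx":0,"ry":0,"rz":0,"gripper":-1}

```text
time_s: 2.28
ee_pos: [518.4, 39.8, 189.1]
ee_rot: [180.0, 0.0, -171.9]
force: [-0.5, -0.4, 0.4]
gripper_width: 91.0
gripper_force: 0.0
```

Run:
```python
from h import *
go(519,37.4,86,188.1)
f=grab('scene'); im=f['frame'][235:355,280:440,::-1]
cv2.imwrite('pics/s1.png',cv2.resize(im,None,fx=5,fy=5,interpolation=cv2.INTER_CUBIC))
for n,x in dict(c2=-21,s1=-38,s2=-3.8,s3=30).items():
  print(n,[(w2px(f,[*tray(x,y),124])-[280,235])*5 for y in(-28.6,25.4)])
```

```text
pos [518.4  39.8 189.1] rot [ 1.7996e+02  1.0000e-02 -1.7192e+02] rz -0.0005 tx,ty,tz [-0.0005 -0.0049  0.2063] F [-0.5 -0.4  0.4] w 91.0 t 2.275
c2 [array([339.87708257, 170.0042494 ]), array([434.66308969, 245.93094835])]
s1 [array([367.85412025, 148.49150473]), array([462.60473067, 223.1762265 ])]
s2 [array([311.08971232, 192.13211696]), array([405.8939434 , 269.34587028])]
s3 [array([253.07187303, 236.70388614]), array([347.85721709, 316.53917361])]
```

View pics/s1.png

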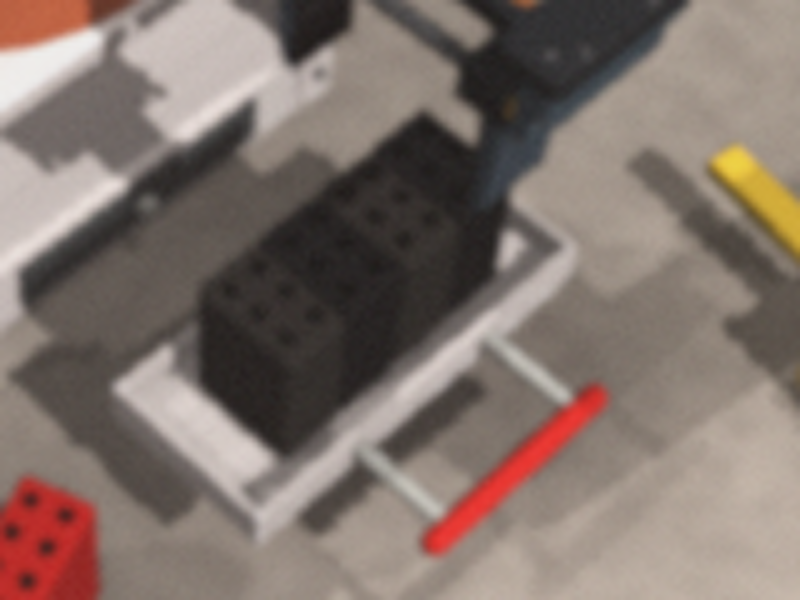

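The scene crop shows the coal2/coal3 seam front end at about (400,268) and coal3/coal4 at (340,325). Both are within about 1.5 mm of what I predicted, so I'm descending on coal2.

Call:
send_rows:
  motion:
    - {"tx":0,"ty":-0.005,"tz":0.07,"rx":0,"ry":0,"rz":0,"gripper":-1}
    - {"tx":0,"ty":0,"tz":0.07,"rx":0,"ry":0,"rz":0,"gripper":-1}
    - {"tx":0,"ty":0,"tz":0.066,"rx":0,"ry":0,"rz":0,"gripper":-1}
    - {"tx":0,"ty":0,"tz":0,"rx":0,"ry":0,"rz":0,"gripper":-1}
    - {"tx":0,"ty":0,"tz":0,"rx":0,"ry":0,"rz":0,"gripper":1}
    - {"tx":0,"ty":0,"tz":0,"rx":0,"ry":0,"rz":0,"gripper":1}
    - {"tx":0,"ty":0,"tz":0,"rx":0,"ry":0,"rz":0,"gripper":1}
    - {"tx":0,"ty":0,"tz":0,"rx":0,"ry":0,"rz":0,"gripper":1}
    - {"tx":0,"ty":0,"tz":0,"rx":0,"ry":0,"rz":0,"gripper":1}
    - {"tx":0,"ty":0,"tz":0,"rx":0,"ry":0,"rz":0,"gripper":1}
  grip_force: 10

```text
time_s: 3.58
ee_pos: [519.0, 36.7, 86.5]
ee_rot: [-180.0, 0.1, -171.9]
force: [-0.5, -0.9, 6.3]
gripper_width: 54.2
gripper_force: 10.0
```

Call:
send_rows:
  motion:
    - {"tx":0.008,"ty":0,"tz":0,"rx":0,"ry":0,"rz":0,"gripper":1}
    - {"tx":0.008,"ty":0,"tz":0,"rx":0,"ry":0,"rz":0,"gripper":1}
    - {"tx":0.008,"ty":0,"tz":0,"rx":0,"ry":0,"rz":0,"gripper":1}
    - {"tx":0.008,"ty":0,"tz":0,"rx":0,"ry":0,"rz":0,"gripper":1}
    - {"tx":0.006,"ty":0,"tz":0,"rx":0,"ry":0,"rz":0,"gripper":1}
    - {"tx":0.004,"ty":0,"tz":0,"rx":0,"ry":0,"rz":0,"gripper":1}
    - {"tx":0,"ty":0,"tz":0,"rx":0,"ry":0,"rz":0,"gripper":1}
    - {"tx":0,"ty":0,"tz":0,"rx":0,"ry":0,"rz":0,"gripper":1}

```text
time_s: 4.58
ee_pos: [498.7, 34.0, 86.6]
ee_rot: [-180.0, 0.1, -171.9]
force: [3.7, 0.1, 5.6]
gripper_width: 54.0
gripper_force: 10.0
```

Call:
send_rows:
  motion:
    - {"tx":0,"ty":0,"tz":0,"rx":0,"ry":0,"rz":0,"gripper":-1}
    - {"tx":0,"ty":0,"tz":0,"rx":0,"ry":0,"rz":0,"gripper":-1}
    - {"tx":0,"ty":0,"tz":0,"rx":0,"ry":0,"rz":0,"gripper":-1}
    - {"tx":0,"ty":0,"tz":0,"rx":0,"ry":0,"rz":0,"gripper":-1}
    - {"tx":-0.04,"ty":0,"tz":0,"rx":0,"ry":0,"rz":0,"gripper":-1}
    - {"tx":-0.04,"ty":0,"tz":0,"rx":0,"ry":0,"rz":0,"gripper":-1}
    - {"tx":-0.03,"ty":0,"tz":0,"rx":0,"ry":0,"rz":0,"gripper":-1}
    - {"tx":0,"ty":0,"tz":0,"rx":0,"ry":0,"rz":0,"gripper":-1}
    - {"tx":0,"ty":0,"tz":0,"rx":0,"ry":0,"rz":0,"gripper":1}
    - {"tx":0,"ty":0,"tz":0,"rx":0,"ry":0,"rz":0,"gripper":1}
    - {"tx":0,"ty":0,"tz":0,"rx":0,"ry":0,"rz":0,"gripper":1}
    - {"tx":0,"ty":0,"tz":0,"rx":0,"ry":0,"rz":0,"gripper":1}

```text
time_s: 6.08
ee_pos: [552.1, 41.6, 86.1]
ee_rot: [-180.0, 0.0, -171.9]
force: [-0.1, -1.0, 0.4]
gripper_width: 54.2
gripper_force: 0.4
```

Call:
send_rows:
  motion:
    - {"tx":0,"ty":0,"tz":0,"rx":0,"ry":0,"rz":0,"gripper":1}
    - {"tx":0,"ty":0,"tz":0,"rx":0,"ry":0,"rz":0,"gripper":1}
    - {"tx":0,"ty":0,"tz":0,"rx":0,"ry":0,"rz":0,"gripper":1}

```text
time_s: 6.45
ee_pos: [552.2, 41.6, 86.1]
ee_rot: [-180.0, -0.0, -171.9]
force: [-1.0, -0.4, 2.5]
gripper_width: 53.8
gripper_force: 10.0
```

Call:
send_rows:
  motion:
    - {"tx":-0.009,"ty":0,"tz":0,"rx":0,"ry":0,"rz":0,"gripper":1}
    - {"tx":-0.009,"ty":0,"tz":0,"rx":0,"ry":0,"rz":0,"gripper":1}
    - {"tx":-0.009,"ty":0,"tz":0,"rx":0,"ry":0,"rz":0,"gripper":1}
    - {"tx":-0.009,"ty":0,"tz":0,"rx":0,"ry":0,"rz":0,"gripper":1}
    - {"tx":-0.009,"ty":0,"tz":0,"rx":0,"ry":0,"rz":0,"gripper":1}
    - {"tx":-0.005,"ty":0,"tz":0,"rx":0,"ry":0,"rz":0,"gripper":1}
    - {"tx":0,"ty":0,"tz":0,"rx":0,"ry":0,"rz":0,"gripper":1}
    - {"tx":0,"ty":0,"tz":0,"rx":0,"ry":0,"rz":0,"gripper":1}

```text
time_s: 7.45
ee_pos: [575.1, 45.1, 85.9]
ee_rot: [180.0, -0.3, -171.9]
force: [-4.8, -0.4, 4.2]
gripper_width: 53.9
gripper_force: 10.0
```

Call:
send_rows:
  motion:
    - {"tx":0,"ty":0,"tz":0,"rx":0,"ry":0,"rz":0,"gripper":-1}
    - {"tx":0,"ty":0,"tz":0,"rx":0,"ry":0,"rz":0,"gripper":-1}
    - {"tx":0,"ty":0,"tz":0,"rx":0,"ry":0,"rz":0,"gripper":-1}
    - {"tx":0,"ty":0,"tz":-0.1,"rx":0,"ry":0,"rz":0,"gripper":-1}
    - {"tx":0,"ty":0,"tz":-0.1,"rx":0,"ry":0,"rz":0,"gripper":-1}
    - {"tx":0,"ty":0.1,"tz":-0.05,"rx":0,"ry":0,"rz":0.3,"gripper":-1}
    - {"tx":0,"ty":0.1,"tz":0,"rx":0,"ry":0,"rz":0.3,"gripper":-1}
    - {"tx":0,"ty":0.1,"tz":0,"rx":0,"ry":0,"rz":0.3,"gripper":-1}
    - {"tx":0,"ty":0.1,"tz":0,"rx":0,"ry":0,"rz":0.17,"gripper":-1}
    - {"tx":0,"ty":0.1,"tz":0,"rx":0,"ry":0,"rz":0,"gripper":-1}
    - {"tx":0,"ty":0,"tz":0,"rx":0,"ry":0,"rz":0,"gripper":-1}

```text
time_s: 8.82
ee_pos: [616.6, 290.1, 209.7]
ee_rot: [180.0, -0.0, 156.2]
force: [-0.4, -0.6, 0.5]
gripper_width: 91.2
gripper_force: 0.0
```

Run:
```python
from h import *
go(507.5,296.5,36,156)
im=grab('top','t2.png')['frame'][165:280,105:285,::-1]
cv2.imwrite('pics/c2.png',cv2.resize(im,None,fx=4.4,fy=4.4,interpolation=cv2.INTER_CUBIC))
```

```text
pos [616.6 290.1 209.7] rot [ 1.7997e+02 -3.0000e-02  1.5620e+02] rz 0.0066 tx,ty,tz [ 0.2045 -0.077   0.3473] F [-0.4 -0.6  0.5] w 91.2 t 8.825
```

View pics/c2.png

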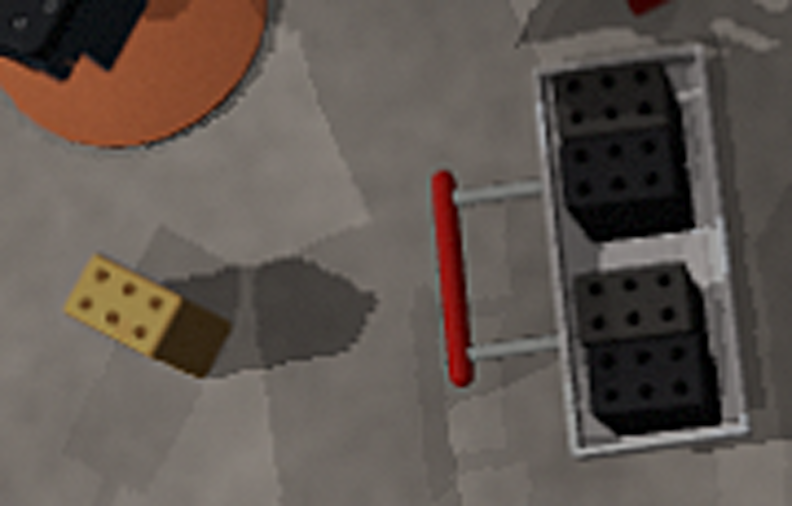

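```bash
cat >> h.py <<'E'
def crop2tray(f,c,z):
    p=px2w(f,105+(c[0]+.5)/4.4-.5,165+(c[1]+.5)/4.4-.5,z)[:2]-[539.6,42]; a=np.radians(8.1)
    return np.array([p[0]*np.cos(a)+p[1]*np.sin(a),-p[0]*np.sin(a)+p[1]*np.cos(a)]).round(1)
E
python3 - <<'E'
from h import *
f=grab('top')
for n,c in dict(c4end=[(558,75),(662,62)],s34=[(562,137),(674,124)],c3in=[(567,203),(683,190)],c2in=[(573,275),(688,263)],s12=[(588,346),(696,334)],c1end=[(598,414),(709,404)]).items(): print(n,[crop2tray(f,q,124) for q in c])
im=f['frame'][175:265,225:285,::-1]
cv2.imwrite('pics/c3.png',cv2.resize(im,None,fx=6.6,fy=6.6,interpolation=cv2.INTER_CUBIC))
E
```

```text
c4end [array([73.8, 22.6]), array([ 73.5, -26.9])]
s34 [array([43.2, 23.6]), array([ 42.3, -29.4])]
c3in [array([11. , 24.3]), array([  9.9, -30.2])]
c2in [array([-23.6,  24.8]), array([-25.1, -28.7])]
s12 [array([-57.8,  21.3]), array([-58.9, -28.7])]
c1end [array([-89.8,  19.9]), array([-92., -31.])]
```

View pics/c3.png

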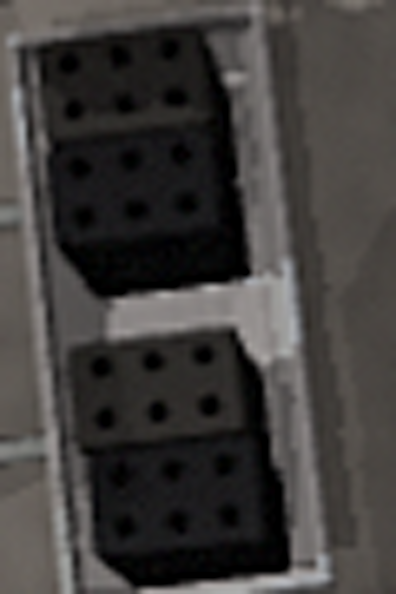

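Coal3 slipped in the light grip: the inner gap runs from -24.5 to +10.5 mm, about 35 mm, with all four blocks upright. I'll regrip coal3 harder and drag it another 12 mm.

```bash
python3 -c "
from h import *
p=tray(27.5,-2);print(p);go(*p,86,188.1)"
```

```text
[567.10745305  43.89473656]
pos [615.7 286.8 210.2] rot [-1.7992e+02 -3.0000e-02  1.5605e+02] rz -1.0685 tx,ty,tz [ 0.1646 -0.4673  0.2485] F [-0.6  0.9  0.8] w 91.4 t 8.925
```

Call:
send_rows:
  motion:
    - {"tx":0,"ty":0,"tz":0,"rx":0,"ry":0,"rz":-0.267,"gripper":-1}
    - {"tx":0,"ty":0,"tz":0,"rx":0,"ry":0,"rz":-0.267,"gripper":-1}
    - {"tx":0,"ty":0,"tz":0,"rx":0,"ry":0,"rz":-0.267,"gripper":-1}
    - {"tx":0,"ty":0,"tz":0,"rx":0,"ry":0,"rz":-0.267,"gripper":-1}
    - {"tx":0.03,"ty":-0.09,"tz":0,"rx":0,"ry":0,"rz":0,"gripper":-1}
    - {"tx":0.03,"ty":-0.09,"tz":0,"rx":0,"ry":0,"rz":0,"gripper":-1}
    - {"tx":0.03,"ty":-0.09,"tz":0,"rx":0,"ry":0,"rz":0,"gripper":-1}
    - {"tx":0.03,"ty":-0.09,"tz":0,"rx":0,"ry":0,"rz":0,"gripper":-1}
    - {"tx":0.04,"ty":-0.1,"tz":0.05,"rx":0,"ry":0,"rz":0,"gripper":-1}
    - {"tx":0,"ty":0,"tz":0,"rx":0,"ry":0,"rz":0,"gripper":-1}
    - {"tx":0,"ty":0,"tz":0,"rx":0,"ry":0,"rz":0,"gripper":-1}
  grip_force: 28

```text
time_s: 10.3
ee_pos: [568.8, 47.3, 186.6]
ee_rot: [180.0, 0.1, -172.1]
force: [-0.2, 0.9, 0.5]
gripper_width: 91.1
gripper_force: 0.0
```

```bash
python3 -c "
from h import *
p=tray(27.5,-2);go(*p,86,188.1)"
```

```text
pos [568.8  47.3 186.6] rot [ 1.7998e+02  7.0000e-02 -1.7207e+02] rz -0.0056 tx,ty,tz [ 0.0042 -0.0063  0.2013] F [-0.2  0.9  0.5] w 91.1 t 10.3
```

Call:
send_rows:
  motion:
    - {"tx":0.004,"ty":-0.006,"tz":0.06,"rx":0,"ry":0,"rz":0,"gripper":-1}
    - {"tx":0,"ty":0,"tz":0.07,"rx":0,"ry":0,"rz":0,"gripper":-1}
    - {"tx":0,"ty":0,"tz":0.07,"rx":0,"ry":0,"rz":0,"gripper":-1}
    - {"tx":0,"ty":0,"tz":0,"rx":0,"ry":0,"rz":0,"gripper":-1}
    - {"tx":0,"ty":0,"tz":0,"rx":0,"ry":0,"rz":0,"gripper":1}
    - {"tx":0,"ty":0,"tz":0,"rx":0,"ry":0,"rz":0,"gripper":1}
    - {"tx":0,"ty":0,"tz":0,"rx":0,"ry":0,"rz":0,"gripper":1}
    - {"tx":0,"ty":0,"tz":0,"rx":0,"ry":0,"rz":0,"gripper":1}
    - {"tx":0,"ty":0,"tz":0,"rx":0,"ry":0,"rz":0,"gripper":1}
    - {"tx":0,"ty":0,"tz":0,"rx":0,"ry":0,"rz":0,"gripper":1}
    - {"tx":0,"ty":0,"tz":0,"rx":0,"ry":0,"rz":0,"gripper":1}

```text
time_s: 11.68
ee_pos: [567.7, 44.6, 86.6]
ee_rot: [-180.0, 0.1, -172.0]
force: [-0.8, -0.6, 5.8]
gripper_width: 53.9
gripper_force: 28.0
```

Call:
send_rows:
  motion:
    - {"tx":-0.005,"ty":0,"tz":0,"rx":0,"ry":0,"rz":0,"gripper":1}
    - {"tx":-0.006,"ty":0,"tz":0,"rx":0,"ry":0,"rz":0,"gripper":1}
    - {"tx":-0.006,"ty":0,"tz":0,"rx":0,"ry":0,"rz":0,"gripper":1}
    - {"tx":-0.006,"ty":0,"tz":0,"rx":0,"ry":0,"rz":0,"gripper":1}
    - {"tx":-0.003,"ty":0,"tz":0,"rx":0,"ry":0,"rz":0,"gripper":1}
    - {"tx":0,"ty":0,"tz":0,"rx":0,"ry":0,"rz":0,"gripper":1}
    - {"tx":0,"ty":0,"tz":0,"rx":0,"ry":0,"rz":0,"gripper":1}

```text
time_s: 12.55
ee_pos: [574.4, 45.7, 86.7]
ee_rot: [180.0, -0.7, -171.9]
force: [-13.4, -3.1, 17.2]
gripper_width: 53.8
gripper_force: 28.0
```

Run:
```python
from h import *
go(574.4,45.7,86,188.1)
im=grab('scene')['frame'][235:355,280:440,::-1]
cv2.imwrite('pics/s3.png',cv2.resize(im,None,fx=5,fy=5,interpolation=cv2.INTER_CUBIC))
```

```text
pos [574.4  45.7  86.7] rot [ 179.99   -0.71 -171.95] rz -0.0016 tx,ty,tz [ 0.0001 -0.      0.0013] F [-13.4  -3.1  17.2] w 53.8 t 12.55
```

View pics/s3.png

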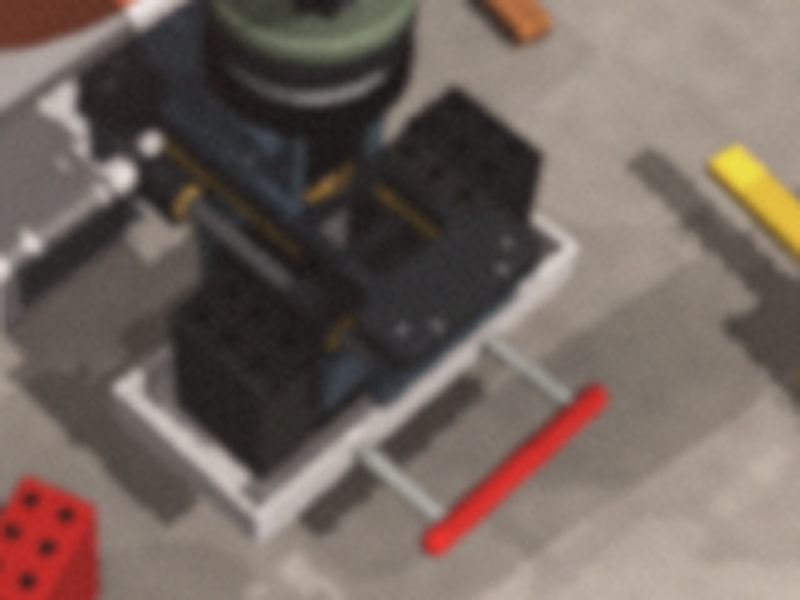

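Call:
send_rows:
  motion:
    - {"tx":0,"ty":0,"tz":-0.003,"rx":0,"ry":0,"rz":0,"gripper":1}
    - {"tx":0,"ty":0,"tz":-0.003,"rx":0,"ry":0,"rz":0,"gripper":1}
    - {"tx":0,"ty":0,"tz":0,"rx":0,"ry":0,"rz":0,"gripper":1}
    - {"tx":0,"ty":0,"tz":0,"rx":0,"ry":0,"rz":0,"gripper":1}

```text
time_s: 13.1
ee_pos: [580.2, 46.6, 88.4]
ee_rot: [180.0, -0.0, -172.0]
force: [-0.3, -0.2, -2.0]
gripper_width: 53.9
gripper_force: 28.0
```

Call:
send_rows:
  motion:
    - {"tx":0,"ty":0,"tz":0.0035,"rx":0,"ry":0,"rz":0,"gripper":1}
    - {"tx":0,"ty":0,"tz":0,"rx":0,"ry":0,"rz":0,"gripper":-1}
    - {"tx":0,"ty":0,"tz":0,"rx":0,"ry":0,"rz":0,"gripper":-1}
    - {"tx":0,"ty":0,"tz":0,"rx":0,"ry":0,"rz":0,"gripper":-1}
    - {"tx":0,"ty":0,"tz":0,"rx":0,"ry":0,"rz":0,"gripper":-1}
    - {"tx":0,"ty":0,"tz":-0.1,"rx":0,"ry":0,"rz":0,"gripper":-1}
    - {"tx":0,"ty":0,"tz":-0.1,"rx":0,"ry":0,"rz":0,"gripper":-1}
    - {"tx":0,"ty":0.1,"tz":0,"rx":0,"ry":0,"rz":0.3,"gripper":-1}
    - {"tx":0,"ty":0.1,"tz":0,"rx":0,"ry":0,"rz":0.3,"gripper":-1}
    - {"tx":0,"ty":0.1,"tz":0,"rx":0,"ry":0,"rz":0.3,"gripper":-1}
    - {"tx":0,"ty":0.1,"tz":0,"rx":0,"ry":0,"rz":0.17,"gripper":-1}
    - {"tx":0,"ty":0.1,"tz":0,"rx":0,"ry":0,"rz":0,"gripper":-1}

```text
time_s: 14.6
ee_pos: [619.5, 289.9, 187.5]
ee_rot: [180.0, 0.0, 155.9]
force: [0.1, -0.3, 0.2]
gripper_width: 91.1
gripper_force: 0.0
```

Run:
```python
from h import *
go(507.5,296.5,36,156)
im=grab('top','t4.png')['frame'][165:280,105:285,::-1]
cv2.imwrite('pics/c4.png',cv2.resize(im,None,fx=4.4,fy=4.4,interpolation=cv2.INTER_CUBIC))
```

```text
pos [619.5 289.9 187.5] rot [1.7998e+02 2.0000e-02 1.5594e+02] rz -0.0019 tx,ty,tz [ 0.2099 -0.0791  0.3031] F [ 0.1 -0.3  0.2] w 91.1 t 14.6
```

View pics/c4.png

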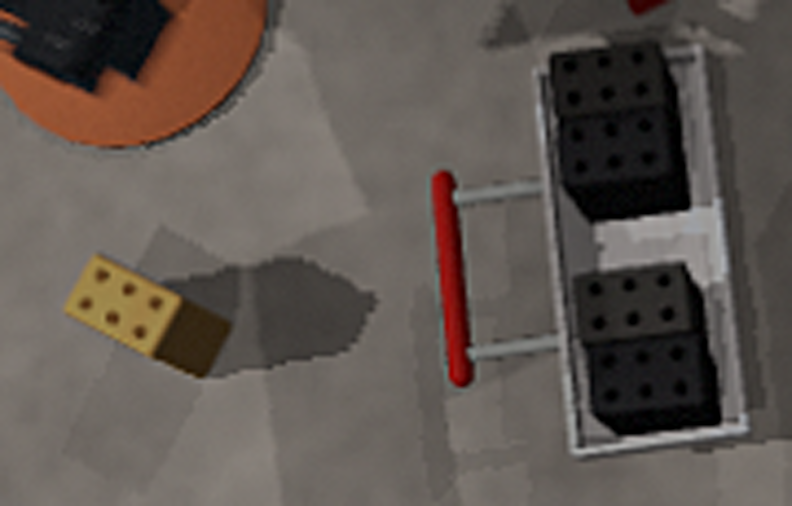

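The top crop shows the gap widened to about 94 px (~46 mm), from coal3's inner edge at y≈182..168 to coal2's at y≈275..263. All four blocks stand upright. Next is the lighter.

Call:
send_rows:
  motion:
    - {"tx":0.05,"ty":-0.02,"tz":0,"rx":0,"ry":0,"rz":0,"gripper":-1}
    - {"tx":0.05,"ty":-0.02,"tz":0,"rx":0,"ry":0,"rz":0,"gripper":-1}
    - {"tx":0.06,"ty":-0.02,"tz":0.04,"rx":0,"ry":0,"rz":0,"gripper":-1}
    - {"tx":0.05,"ty":-0.019,"tz":0.06,"rx":0,"ry":0,"rz":0,"gripper":-1}
    - {"tx":0,"ty":0,"tz":0,"rx":0,"ry":0,"rz":0,"gripper":-1}
    - {"tx":0,"ty":0,"tz":0,"rx":0,"ry":0,"rz":0,"gripper":-1}

```text
time_s: 15.4
ee_pos: [509.1, 295.5, 138.5]
ee_rot: [179.9, 0.1, 155.9]
force: [-0.1, 0.6, 0.3]
gripper_width: 91.5
gripper_force: 0.0
```

Run:
```python
from h import *
go(507.5,296.5,36,156)
f=grab('top')
for q in [(564,182),(678,169),(573,275),(688,263)]: print(crop2tray(f,q,124))
```

```text
pos [509.1 295.5 138.5] rot [1.7986e+02 1.3000e-01 1.5594e+02] rz -0.002 tx,ty,tz [0.0038 0.0006 0.2049] F [-0.1  0.6  0.3] w 91.5 t 15.4
[21.3 24.7]
[ 20.3 -28.9]
[-23.6  24.8]
[-25.1 -28.7]
```

Call:
send_rows:
  motion:
    - {"tx":0.004,"ty":0,"tz":0.07,"rx":0,"ry":0,"rz":0,"gripper":-1}
    - {"tx":0,"ty":0,"tz":0.07,"rx":0,"ry":0,"rz":0,"gripper":-1}
    - {"tx":0,"ty":0,"tz":0.065,"rx":0,"ry":0,"rz":0,"gripper":-1}
    - {"tx":0,"ty":0,"tz":0,"rx":0,"ry":0,"rz":0,"gripper":-1}
    - {"tx":0,"ty":0,"tz":0,"rx":0,"ry":0,"rz":0,"gripper":1}
    - {"tx":0,"ty":0,"tz":0,"rx":0,"ry":0,"rz":0,"gripper":1}
    - {"tx":0,"ty":0,"tz":0,"rx":0,"ry":0,"rz":0,"gripper":1}
    - {"tx":0,"ty":0,"tz":0,"rx":0,"ry":0,"rz":0,"gripper":1}
    - {"tx":0,"ty":0,"tz":0,"rx":0,"ry":0,"rz":0,"gripper":1}
    - {"tx":0,"ty":0,"tz":0,"rx":0,"ry":0,"rz":0,"gripper":1}
    - {"tx":0,"ty":0,"tz":0,"rx":0,"ry":0,"rz":0,"gripper":1}

```text
time_s: 16.82
ee_pos: [505.8, 296.0, 35.4]
ee_rot: [180.0, 0.0, 155.9]
force: [-0.3, -0.2, 6.0]
gripper_width: 54.3
gripper_force: 27.6
```

Run:
```python
from h import *
p=tray(-1.8,-2);go(*p,200,188.1)
```

```text
pos [505.8 296.   35.4] rot [1.7995e+02 3.0000e-02 1.5594e+02] rz -1.0719 tx,ty,tz [ 0.0083 -0.5164 -0.3292] F [-0.3 -0.2  6. ] w 54.3 t 16.825
```

Call:
send_rows:
  motion:
    - {"tx":0,"ty":0,"tz":-0.08,"rx":0,"ry":0,"rz":0,"gripper":1}
    - {"tx":0,"ty":0,"tz":-0.1,"rx":0,"ry":0,"rz":0,"gripper":1}
    - {"tx":0,"ty":0,"tz":-0.1,"rx":0,"ry":0,"rz":-0.268,"gripper":1}
    - {"tx":0,"ty":0,"tz":-0.05,"rx":0,"ry":0,"rz":-0.268,"gripper":1}
    - {"tx":0,"ty":0,"tz":0,"rx":0,"ry":0,"rz":-0.268,"gripper":1}
    - {"tx":0,"ty":0,"tz":0,"rx":0,"ry":0,"rz":-0.268,"gripper":1}
    - {"tx":0,"ty":-0.09,"tz":0,"rx":0,"ry":0,"rz":0,"gripper":1}
    - {"tx":0,"ty":-0.09,"tz":0,"rx":0,"ry":0,"rz":0,"gripper":1}
    - {"tx":0,"ty":-0.09,"tz":0,"rx":0,"ry":0,"rz":0,"gripper":1}
    - {"tx":0,"ty":-0.09,"tz":0,"rx":0,"ry":0,"rz":0,"gripper":1}
    - {"tx":0,"ty":0,"tz":0,"rx":0,"ry":0,"rz":0,"gripper":1}
    - {"tx":0,"ty":0,"tz":0,"rx":0,"ry":0,"rz":0,"gripper":1}

```text
time_s: 18.32
ee_pos: [530.7, 117.9, 199.3]
ee_rot: [180.0, -0.0, -171.9]
force: [-0.6, 0.2, -0.4]
gripper_width: 54.5
gripper_force: 27.6
```

Run:
```python
from h import *
p=tray(-1.8,-2);go(*p,200,188.1)
f=grab('scene','s5.png'); c=w2px(f,[*env.state()['ee_pos'][:2],170]); print(c)
u,v=[int(round(q)) for q in c]; u0,v0=u-60,v-50
a=np.radians(188.1); tx=np.array([np.cos(a),np.sin(a)]); ty=np.array([np.sin(a),-np.cos(a)]); e=env.state()['ee_pos']
for sx in(-17,17):
  q=e[:2]+27*ty+sx*tx
  for z in(e[2]-35,e[2]-10): print(sx,z,(w2px(f,[*q,z])-[u0,v0])*6)
im=f['frame'][v0:v0+100,u0:u0+120,::-1]
cv2.imwrite('pics/s5c.png',cv2.resize(im,None,fx=6,fy=6,interpolation=cv2.INTER_CUBIC))
```

```text
pos [530.7 117.9 199.3] rot [ 1.7996e+02 -4.0000e-02 -1.7193e+02] rz -0.001 tx,ty,tz [ 0.0074 -0.1568 -0.0014] F [-0.6  0.2 -0.4] w 54.5 t 18.325
[380.96088612 292.48088297]
-17 164.39836544331206 [386.85061659 396.60557136]
-17 189.39836544331206 [396.94580126 350.72754365]
17 164.39836544331206 [458.00864571 334.29531017]
17 189.39836544331206 [469.52283395 287.83332255]
```

View pics/s5c.png

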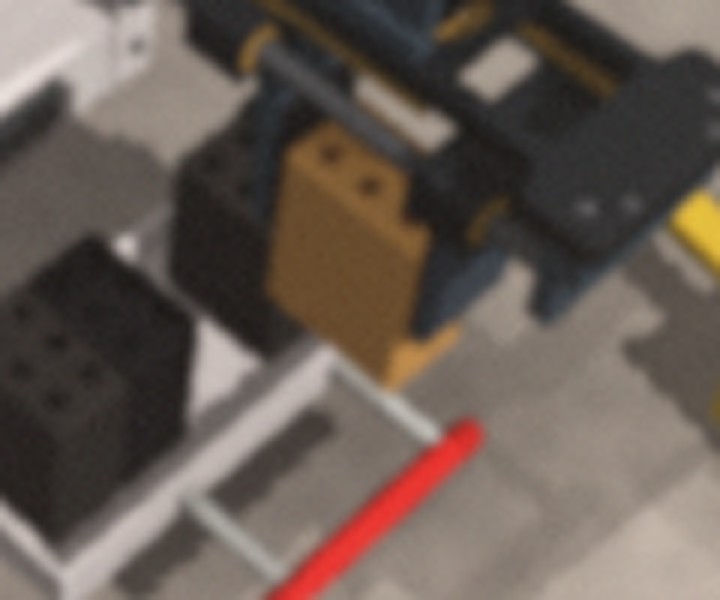

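The lighter is held upright in the gripper: its bottom edge runs (388,388) to (458,328), within about 1 mm of prediction. Moving over the gap.

Call:
send_rows:
  motion:
    - {"tx":0.004,"ty":-0.06,"tz":0,"rx":0,"ry":0,"rz":0,"gripper":1}
    - {"tx":0.003,"ty":-0.06,"tz":0,"rx":0,"ry":0,"rz":0,"gripper":1}
    - {"tx":0,"ty":-0.037,"tz":0,"rx":0,"ry":0,"rz":0,"gripper":1}
    - {"tx":0,"ty":0,"tz":0,"rx":0,"ry":0,"rz":0,"gripper":1}
    - {"tx":0,"ty":0,"tz":0,"rx":0,"ry":0,"rz":0,"gripper":1}
    - {"tx":0,"ty":0,"tz":0.05,"rx":0,"ry":0,"rz":0,"gripper":1}
    - {"tx":0,"ty":0,"tz":0,"rx":0,"ry":0,"rz":0,"gripper":1}
    - {"tx":0,"ty":0,"tz":0,"rx":0,"ry":0,"rz":0,"gripper":1}

```text
time_s: 19.38
ee_pos: [538.8, 40.0, 175.3]
ee_rot: [180.0, 0.0, -171.9]
force: [0.2, 0.9, -0.9]
gripper_width: 54.4
gripper_force: 27.6
```

Run:
```python
from h import *
p=tray(-1.8,-2);go(*p,86,188.1)
f=grab('scene','s6.png'); im=f['frame'][225:345,290:430,::-1]
cv2.imwrite('pics/s6c.png',cv2.resize(im,None,fx=5,fy=5,interpolation=cv2.INTER_CUBIC))
for x in (-24.3,20.8,-18.8,15.2): print(x,(w2px(f,[*tray(x,25),124])-[290,225])*5,(w2px(f,[*tray(x,25),139])-[290,225])*5)
```

```text
pos [538.8  40.  175.3] rot [ 1.7999e+02  5.0000e-02 -1.7186e+02] rz 0.0015 tx,ty,tz [ 0.0015 -0.0003  0.1786] F [ 0.2  0.9 -0.9] w 54.4 t 19.375
-24.3 [389.40395917 290.90808346] [392.79603743 268.79221725]
20.8 [313.13286224 352.93401488] [315.6296194  331.10992895]
-18.8 [380.29025888 298.32472998] [383.57809226 276.24134283]
15.2 [322.79651722 345.08061625] [325.40957889 323.21706493]
```

View pics/s6c.png

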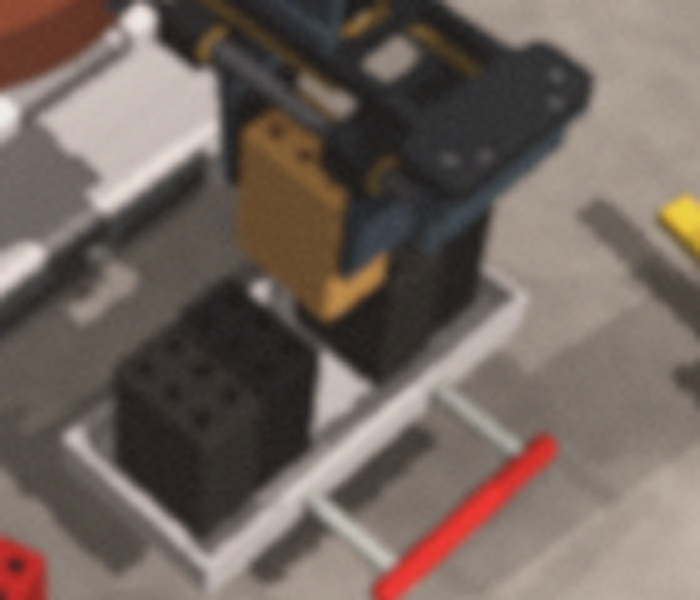

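The crop shows the lighter hanging above the gap, with its bottom corner at (322,318) (predicted 325,323). Coal3's top corner is at (317,350) (predicted 313,353), so it's centred. Descending.

Call:
send_rows:
  motion:
    - {"tx":0.0015,"ty":0,"tz":0.03,"rx":0,"ry":0,"rz":0,"gripper":1}
    - {"tx":0,"ty":0,"tz":0.03,"rx":0,"ry":0,"rz":0,"gripper":1}
    - {"tx":0,"ty":0,"tz":0.02,"rx":0,"ry":0,"rz":0,"gripper":1}
    - {"tx":0,"ty":0,"tz":0.02,"rx":0,"ry":0,"rz":0,"gripper":1}
    - {"tx":0,"ty":0,"tz":0,"rx":0,"ry":0,"rz":0,"gripper":1}

```text
time_s: 20.05
ee_pos: [537.1, 39.2, 123.6]
ee_rot: [180.0, -0.1, -171.9]
force: [-0.3, 0.0, -0.3]
gripper_width: 53.6
gripper_force: 28.0
```

Call:
send_rows:
  motion:
    - {"tx":0,"ty":0,"tz":0.03,"rx":0,"ry":0,"rz":0,"gripper":1}
    - {"tx":0,"ty":0,"tz":0.03,"rx":0,"ry":0,"rz":0,"gripper":1}
    - {"tx":0,"ty":0,"tz":0.013,"rx":0,"ry":0,"rz":0,"gripper":1}
    - {"tx":0,"ty":0,"tz":0,"rx":0,"ry":0,"rz":0,"gripper":1}
    - {"tx":0,"ty":0,"tz":0,"rx":0,"ry":0,"rz":0,"gripper":1}

```text
time_s: 20.68
ee_pos: [538.2, 39.3, 88.5]
ee_rot: [180.0, 0.1, -171.9]
force: [-0.2, 0.3, -0.2]
gripper_width: 53.8
gripper_force: 28.0
```

Call:
send_rows:
  motion:
    - {"tx":0,"ty":0,"tz":0.003,"rx":0,"ry":0,"rz":0,"gripper":1}
    - {"tx":0,"ty":0,"tz":0.003,"rx":0,"ry":0,"rz":0,"gripper":1}
    - {"tx":0,"ty":0,"tz":0,"rx":0,"ry":0,"rz":0,"gripper":1}
    - {"tx":0,"ty":0,"tz":0,"rx":0,"ry":0,"rz":0,"gripper":1}

```text
time_s: 21.18
ee_pos: [537.7, 39.3, 85.2]
ee_rot: [180.0, 0.0, -171.9]
force: [-0.1, 0.7, -0.4]
gripper_width: 54.1
gripper_force: 28.0
```

Call:
send_rows:
  motion:
    - {"tx":0,"ty":0,"tz":0.002,"rx":0,"ry":0,"rz":0,"gripper":1}
    - {"tx":0,"ty":0,"tz":0.001,"rx":0,"ry":0,"rz":0,"gripper":1}
    - {"tx":0,"ty":0,"tz":0,"rx":0,"ry":0,"rz":0,"gripper":1}
    - {"tx":0,"ty":0,"tz":0,"rx":0,"ry":0,"rz":0,"gripper":1}

```text
time_s: 21.68
ee_pos: [537.8, 39.3, 85.1]
ee_rot: [-180.0, 0.0, -171.9]
force: [-1.8, -0.1, 9.2]
gripper_width: 54.1
gripper_force: 28.0
```

Call:
send_rows:
  motion:
    - {"tx":0,"ty":0,"tz":0,"rx":0,"ry":0,"rz":0,"gripper":-1}
    - {"tx":0,"ty":0,"tz":0,"rx":0,"ry":0,"rz":0,"gripper":-1}
    - {"tx":0,"ty":0,"tz":0,"rx":0,"ry":0,"rz":0,"gripper":-1}
    - {"tx":0,"ty":0,"tz":0,"rx":0,"ry":0,"rz":0,"gripper":-1}
    - {"tx":0,"ty":0,"tz":-0.06,"rx":0,"ry":0,"rz":0,"gripper":-1}
    - {"tx":0,"ty":0,"tz":-0.1,"rx":0,"ry":0,"rz":0,"gripper":-1}
    - {"tx":0,"ty":0,"tz":-0.08,"rx":0,"ry":0,"rz":0,"gripper":-1}
    - {"tx":0,"ty":0.1,"tz":0,"rx":0,"ry":0,"rz":0,"gripper":-1}
    - {"tx":0,"ty":0.1,"tz":0,"rx":0,"ry":0,"rz":0,"gripper":-1}
    - {"tx":0,"ty":0.1,"tz":0,"rx":0,"ry":0,"rz":0,"gripper":1}
    - {"tx":0,"ty":0,"tz":0,"rx":0,"ry":0,"rz":0,"gripper":1}

```text
time_s: 23.05
ee_pos: [516.0, 190.5, 203.5]
ee_rot: [180.0, -0.0, -171.6]
force: [-0.2, -0.3, 0.3]
gripper_width: 74.1
gripper_force: 0.0
```

Run:
```python
from h import *
go(*tray(0,145),46,98.1); print(env.state()['qpos'].round(1))
f=grab('top','t7.png')
im=f['frame'][165:280,105:285].astype(int)
# sample colours along the row centre line at block top height, tray x from -98 to 98
for x in range(-96,98,6):
    u,v=w2px(f,[*tray(x,-2),124]); p=f['frame'][int(v)-1:int(v)+2,int(u)-1:int(u)+2].reshape(-1,3).mean(0).astype(int); print(x,*p,end=' | ')
m=((f['frame'][:,:,0].astype(int)-f['frame'][:,:,2])>45)
m[:, :225]=0;m[:,285:]=0;m[:178]=0;m[270:]=0
ys,xs=np.nonzero(m);print(len(xs),xs.min(),xs.max(),ys.min(),ys.max())
r=cv2.minAreaRect(np.c_[xs,ys].astype(np.float32)); print(r,[ (px2w(f,*q,124)[:2]).round(1).tolist() for q in cv2.boxPoints(r)])
```

```text
pos [516.  190.5 203.5] rot [ 1.7996e+02 -1.0000e-02 -1.7165e+02] rz 3.0084 tx,ty,tz [-0.0107  0.0049  0.315 ] F [-0.2 -0.3  0.3] w 74.1 t 23.05
[ 19.   16.5  93.9   0.   69.6 -79.3]
-96 3 5 5 | -90 18 17 19 | -84 8 8 9 | -78 22 21 23 | -72 19 17 19 | -66 10 9 10 | -60 21 20 20 | -54 32 31 29 | -48 12 12 11 | -42 39 37 36 | -36 29 28 26 | -30 24 23 23 | -24 41 31 19 | -18 94 70 36 | -12 93 67 33 | -6 89 62 30 | 0 125 96 51 | 6 82 58 27 | 12 115 87 45 | 18 9 9 11 | 24 13 14 12 | 30 12 11 12 | 36 17 16 17 | 42 4 5 5 | 48 23 21 23 | 54 39 38 36 | 60 16 15 14 | 66 44 41 40 | 72 37 35 33 | 78 16 15 14 | 84 65 62 58 | 90 109 103 97 | 96 112 105 100 | 386 234 260 206 223
((246.68814086914062, 214.38119506835938), (16.020099639892578, 25.77146339416504), 84.2894058227539) [[553.5, 68.7], [559.3, 16.1], [525.7, 11.6], [520.0, 64.0]]
```

The numbers confirm the lighter's top is 53 x 34 mm at (539.6, 40.1), upright, with dark blocks on both sides. Turning the wrist to push the handle.

Call:
send_rows:
  motion:
    - {"tx":0,"ty":0,"tz":0,"rx":0,"ry":0,"rz":0.334,"gripper":1}
    - {"tx":0,"ty":0,"tz":0,"rx":0,"ry":0,"rz":0.334,"gripper":1}
    - {"tx":0,"ty":0,"tz":0,"rx":0,"ry":0,"rz":0.334,"gripper":1}
    - {"tx":0,"ty":0,"tz":0,"rx":0,"ry":0,"rz":0.334,"gripper":1}
    - {"tx":0,"ty":0,"tz":0,"rx":0,"ry":0,"rz":0.334,"gripper":1}
    - {"tx":0,"ty":0,"tz":0,"rx":0,"ry":0,"rz":0.334,"gripper":1}
    - {"tx":0,"ty":0,"tz":0,"rx":0,"ry":0,"rz":0.334,"gripper":1}
    - {"tx":0,"ty":0,"tz":0,"rx":0,"ry":0,"rz":0.334,"gripper":1}
    - {"tx":0,"ty":0,"tz":0,"rx":0,"ry":0,"rz":0.334,"gripper":1}
    - {"tx":0,"ty":0,"tz":0,"rx":0,"ry":0,"rz":0,"gripper":1}

```text
time_s: 24.35
ee_pos: [516.8, 186.4, 203.6]
ee_rot: [-180.0, 0.0, 97.9]
force: [-0.6, 0.3, -0.4]
gripper_width: 0.5
gripper_force: 0.0
```

Run:
```python
from h import *
go(*tray(0,145),46,98.1)
```

```text
pos [516.8 186.4 203.6] rot [-1.7999e+02  3.0000e-02  9.7950e+01] rz -0.0051 tx,ty,tz [-0.0023  0.0044  0.3153] F [-0.6  0.3 -0.4] w 0.5 t 24.35
```

Call:
send_rows:
  motion:
    - {"tx":0.008,"ty":0.004,"tz":0.1,"rx":0,"ry":0,"rz":-0.005,"gripper":1}
    - {"tx":0,"ty":0,"tz":0.1,"rx":0,"ry":0,"rz":0,"gripper":1}
    - {"tx":0,"ty":0,"tz":0.08,"rx":0,"ry":0,"rz":0,"gripper":1}
    - {"tx":0,"ty":0,"tz":0.035,"rx":0,"ry":0,"rz":0,"gripper":1}
    - {"tx":0,"ty":0,"tz":0,"rx":0,"ry":0,"rz":0,"gripper":1}
    - {"tx":0,"ty":0,"tz":0,"rx":0,"ry":0,"rz":0,"gripper":1}

```text
time_s: 25.1
ee_pos: [518.9, 191.9, 47.1]
ee_rot: [179.9, -0.0, 98.1]
force: [0.6, -0.2, 0.1]
gripper_width: 0.5
gripper_force: 0.0
```

Call:
send_rows:
  motion:
    - {"tx":-0.02,"ty":0,"tz":0,"rx":0,"ry":0,"rz":0,"gripper":1}
    - {"tx":-0.01,"ty":0,"tz":0,"rx":0,"ry":0,"rz":0,"gripper":1}
    - {"tx":-0.01,"ty":0,"tz":0,"rx":0,"ry":0,"rz":0,"gripper":1}
    - {"tx":-0.01,"ty":0,"tz":0,"rx":0,"ry":0,"rz":0,"gripper":1}
    - {"tx":-0.01,"ty":0,"tz":0,"rx":0,"ry":0,"rz":0,"gripper":1}
    - {"tx":-0.01,"ty":0,"tz":0,"rx":0,"ry":0,"rz":0,"gripper":1}
    - {"tx":-0.008,"ty":0,"tz":0,"rx":0,"ry":0,"rz":0,"gripper":1}
    - {"tx":-0.008,"ty":0,"tz":0,"rx":0,"ry":0,"rz":0,"gripper":1}

```text
time_s: 26.1
ee_pos: [524.1, 149.7, 46.2]
ee_rot: [180.0, -0.0, 98.1]
force: [-0.2, 3.8, -0.7]
gripper_width: 0.5
gripper_force: 1.7
```

Call:
send_rows:
  motion:
    - {"tx":-0.01,"ty":0,"tz":0,"rx":0,"ry":0,"rz":0,"gripper":1}
    - {"tx":-0.01,"ty":0,"tz":0,"rx":0,"ry":0,"rz":0,"gripper":1}
    - {"tx":-0.01,"ty":0,"tz":0,"rx":0,"ry":0,"rz":0,"gripper":1}
    - {"tx":-0.01,"ty":0,"tz":0,"rx":0,"ry":0,"rz":0,"gripper":1}
    - {"tx":-0.01,"ty":0,"tz":0,"rx":0,"ry":0,"rz":0,"gripper":1}
    - {"tx":-0.01,"ty":0,"tz":0,"rx":0,"ry":0,"rz":0,"gripper":1}
    - {"tx":-0.01,"ty":0,"tz":0,"rx":0,"ry":0,"rz":0,"gripper":1}
    - {"tx":-0.01,"ty":0,"tz":0,"rx":0,"ry":0,"rz":0,"gripper":1}
    - {"tx":-0.01,"ty":0,"tz":0,"rx":0,"ry":0,"rz":0,"gripper":1}
    - {"tx":-0.01,"ty":0,"tz":0,"rx":0,"ry":0,"rz":0,"gripper":1}
    - {"tx":-0.01,"ty":0,"tz":0,"rx":0,"ry":0,"rz":0,"gripper":1}

```text
time_s: 27.48
ee_pos: [532.1, 94.7, 46.2]
ee_rot: [180.0, -0.0, 98.1]
force: [1.7, 3.5, -1.6]
gripper_width: 0.5
gripper_force: 1.7
```

Run:
```python
from h import *
go(*tray(0,-53),46,98.1)
```

```text
pos [532.1  94.7  46.2] rot [179.96  -0.    98.07] rz -0.001 tx,ty,tz [-2.125e-01 -1.000e-04  5.000e-04] F [ 1.7  3.5 -1.6] w 0.5 t 27.475
```

Call:
send_rows:
  motion:
    - {"tx":-0.01,"ty":0,"tz":0,"rx":0,"ry":0,"rz":0,"gripper":1}
    - {"tx":-0.01,"ty":0,"tz":0,"rx":0,"ry":0,"rz":0,"gripper":1}
    - {"tx":-0.01,"ty":0,"tz":0,"rx":0,"ry":0,"rz":0,"gripper":1}
    - {"tx":-0.01,"ty":0,"tz":0,"rx":0,"ry":0,"rz":0,"gripper":1}
    - {"tx":-0.01,"ty":0,"tz":0,"rx":0,"ry":0,"rz":0,"gripper":1}
    - {"tx":-0.01,"ty":0,"tz":0,"rx":0,"ry":0,"rz":0,"gripper":1}
    - {"tx":-0.01,"ty":0,"tz":0,"rx":0,"ry":0,"rz":0,"gripper":1}
    - {"tx":-0.01,"ty":0,"tz":0,"rx":0,"ry":0,"rz":0,"gripper":1}
    - {"tx":-0.01,"ty":0,"tz":0,"rx":0,"ry":0,"rz":0,"gripper":1}
    - {"tx":-0.01,"ty":0,"tz":0,"rx":0,"ry":0,"rz":0,"gripper":1}

```text
time_s: 28.72
ee_pos: [539.0, 45.2, 46.3]
ee_rot: [180.0, -0.0, 98.1]
force: [1.9, 3.1, 0.4]
gripper_width: 0.5
gripper_force: 1.7
```

Run:
```python
from h import *
go(*tray(0,-53),46,98.1)
f=grab('scene')
g=f['frame'].astype(int); m=(g[...,0]>150)&(g[...,1]<70)&(g[...,2]<70); m[:, :300]=0; m[:230]=0
ys,xs=np.nonzero(m); print(len(xs),xs.min(),xs.max(),ys.min(),ys.max())
```

```text
pos [539.   45.2  46.3] rot [179.98  -0.    98.07] rz -0.0009 tx,ty,tz [-0.1125  0.0004  0.0006] F [1.9 3.1 0.4] w 0.5 t 28.725Traceback (most recent call last):
  File "<stdin>", line 5, in <module>
    return umr_minimum(a, axis, None, out, keepdims, initial, where)
ValueError: zero-size array to reduction operation minimum which has no identity
```

Call:
send_rows:
  motion:
    - {"tx":-0.01,"ty":0,"tz":0,"rx":0,"ry":0,"rz":0,"gripper":1}
    - {"tx":-0.01,"ty":0,"tz":0,"rx":0,"ry":0,"rz":0,"gripper":1}
    - {"tx":-0.01,"ty":0,"tz":0,"rx":0,"ry":0,"rz":0,"gripper":1}
    - {"tx":-0.01,"ty":0,"tz":0,"rx":0,"ry":0,"rz":0,"gripper":1}
    - {"tx":-0.01,"ty":0,"tz":0,"rx":0,"ry":0,"rz":0,"gripper":1}
    - {"tx":-0.01,"ty":0,"tz":0,"rx":0,"ry":0,"rz":0,"gripper":1}
    - {"tx":-0.01,"ty":0,"tz":0,"rx":0,"ry":0,"rz":0,"gripper":1}
    - {"tx":-0.008,"ty":0,"tz":0,"rx":0,"ry":0,"rz":0,"gripper":1}
    - {"tx":-0.006,"ty":0,"tz":0,"rx":0,"ry":0,"rz":0,"gripper":1}
    - {"tx":0,"ty":0,"tz":0,"rx":0,"ry":0,"rz":0,"gripper":1}

```text
time_s: 30.02
ee_pos: [544.6, 3.3, 46.1]
ee_rot: [-180.0, 0.0, 98.1]
force: [0.1, 1.4, 1.2]
gripper_width: 0.5
gripper_force: 0.3
```

Call:
send_rows:
  motion:
    - {"tx":-0.004,"ty":0,"tz":0,"rx":0,"ry":0,"rz":0,"gripper":1}
    - {"tx":-0.004,"ty":0,"tz":0,"rx":0,"ry":0,"rz":0,"gripper":1}
    - {"tx":-0.004,"ty":0,"tz":0,"rx":0,"ry":0,"rz":0,"gripper":1}

```text
time_s: 30.4
ee_pos: [545.4, -2.0, 46.1]
ee_rot: [-180.0, -0.0, 98.1]
force: [-1.0, 2.8, 0.5]
gripper_width: 0.3
gripper_force: 1.6
```

Call:
send_rows:
  motion:
    - {"tx":-0.005,"ty":0,"tz":0,"rx":0,"ry":0,"rz":0,"gripper":1}
    - {"tx":-0.005,"ty":0,"tz":0,"rx":0,"ry":0,"rz":0,"gripper":1}
    - {"tx":-0.004,"ty":0,"tz":0,"rx":0,"ry":0,"rz":0,"gripper":1}
    - {"tx":0,"ty":0,"tz":0,"rx":0,"ry":0,"rz":0,"gripper":1}

```text
time_s: 30.9
ee_pos: [546.5, -9.4, 46.1]
ee_rot: [-180.0, 0.0, 98.1]
force: [-0.7, 2.5, -0.2]
gripper_width: 0.7
gripper_force: 0.8
```

Call:
send_rows:
  motion:
    - {"tx":-0.004,"ty":0,"tz":0,"rx":0,"ry":0,"rz":0,"gripper":1}
    - {"tx":-0.002,"ty":0,"tz":0,"rx":0,"ry":0,"rz":0,"gripper":1}
    - {"tx":0,"ty":0,"tz":0,"rx":0,"ry":0,"rz":0,"gripper":1}

```text
time_s: 31.28
ee_pos: [546.9, -12.1, 46.1]
ee_rot: [-180.0, 0.0, 98.1]
force: [-1.0, 1.5, -0.2]
gripper_width: 0.4
gripper_force: 1.1
```

Call:
send_rows:
  motion:
    - {"tx":-0.004,"ty":0,"tz":0,"rx":0,"ry":0,"rz":0,"gripper":1}
    - {"tx":-0.003,"ty":0,"tz":0,"rx":0,"ry":0,"rz":0,"gripper":1}
    - {"tx":0,"ty":0,"tz":0,"rx":0,"ry":0,"rz":0,"gripper":1}

```text
time_s: 31.65
ee_pos: [547.4, -15.6, 46.1]
ee_rot: [-180.0, 0.0, 98.1]
force: [-1.1, 2.2, -0.8]
gripper_width: 0.5
gripper_force: 1.1
```

Call:
send_rows:
  motion:
    - {"tx":-0.004,"ty":0,"tz":0,"rx":0,"ry":0,"rz":0,"gripper":1}
    - {"tx":-0.002,"ty":0,"tz":0,"rx":0,"ry":0,"rz":0,"gripper":1}
    - {"tx":0,"ty":0,"tz":0,"rx":0,"ry":0,"rz":0,"gripper":1}

```text
time_s: 32.02
ee_pos: [547.6, -17.2, 46.2]
ee_rot: [-180.0, -0.1, 98.0]
force: [-1.9, 8.2, -0.5]
gripper_width: 0.4
gripper_force: 3.7
```

Call:
send_rows:
  motion:
    - {"tx":-0.003,"ty":0,"tz":0,"rx":0,"ry":0,"rz":0,"gripper":1}
    - {"tx":0,"ty":0,"tz":0,"rx":0,"ry":0,"rz":0,"gripper":1}
    - {"tx":0,"ty":0,"tz":0,"rx":0,"ry":0,"rz":0,"gripper":1}

```text
time_s: 32.4
ee_pos: [547.7, -17.3, 46.2]
ee_rot: [-180.0, -0.3, 98.0]
force: [-2.1, 12.1, 1.5]
gripper_width: 0.5
gripper_force: 6.1
```

Run:
```python
from h import *
go(*tray(0,-60),46,98.1)
for n in('top','scene'):
    f=grab(n,n+'8.png'); g=f['frame'].astype(int); m=((g[...,0]>2*g[...,1]+15)&(g[...,0]>2*g[...,2]+15)).astype(np.uint8)
    k,_,st,ce=cv2.connectedComponentsWithStats(m)
    print(n,[(s[:5].tolist(),px2w(f,*c,60)[:2].round(0).tolist()) for s,c in zip(st[1:],ce[1:]) if 25<s[4]<600])
```

```text
pos [547.7 -17.3  46.2] rot [-179.99   -0.27   97.96] rz -0.0046 tx,ty,tz [-0.0003  0.0007  0.0004] F [-2.1 12.1  1.5] w 0.5 t 32.4
top [([238, 133, 12, 5, 37], [741.0, 65.0])]
scene []
```

Call:
send_rows:
  motion:
    - {"tx":0.02,"ty":0,"tz":0,"rx":0,"ry":0,"rz":0,"gripper":1}
    - {"tx":0.06,"ty":0,"tz":0,"rx":0,"ry":0,"rz":0,"gripper":1}
    - {"tx":0.08,"ty":0,"tz":-0.05,"rx":0,"ry":0,"rz":0,"gripper":1}
    - {"tx":0.08,"ty":0,"tz":-0.09,"rx":0,"ry":0,"rz":0,"gripper":1}
    - {"tx":0.08,"ty":0,"tz":-0.09,"rx":0,"ry":0,"rz":0,"gripper":1}
    - {"tx":0.1,"ty":0,"tz":-0.09,"rx":0,"ry":0,"rz":0,"gripper":1}
    - {"tx":0.1,"ty":0,"tz":0,"rx":0,"ry":0,"rz":0,"gripper":1}
    - {"tx":0,"ty":0,"tz":0,"rx":0,"ry":0,"rz":0,"gripper":1}
    - {"tx":0,"ty":0,"tz":0,"rx":0,"ry":0,"rz":0,"gripper":1}

```text
time_s: 33.62
ee_pos: [512.2, 233.3, 202.8]
ee_rot: [180.0, 0.1, 98.1]
force: [0.5, 0.3, -0.4]
gripper_width: 0.3
gripper_force: 0.0
```

Run:
```python
from h import *
go(*tray(0,145),200,98.1)
for n in('top','scene'):
    f=grab(n,n+'9.png'); g=f['frame'].astype(int); m=((g[...,0]>2*g[...,1]+15)&(g[...,0]>2*g[...,2]+15)).astype(np.uint8)
    k,_,st,ce=cv2.connectedComponentsWithStats(m)
    for s,c in zip(st[1:],ce[1:]):
        if 25<s[4]<900:
            p=px2w(f,*c,60)[:2]; q=p-[539.6,42]; a=np.radians(8.1)
            print(n,s.tolist(),p.round(1),'trayxy',round(q[0]*np.cos(a)+q[1]*np.sin(a),1),round(-q[0]*np.sin(a)+q[1]*np.cos(a),1))
f0=cv2.imread('pics/top0.png').astype(int); f1=cv2.imread('pics/top9.png').astype(int)
d=(np.abs(f0-f1).sum(2)>60).astype(np.uint8)
for nm,(u,v,w,h) in dict(lid=(100,130,70,70),kettle=(470,190,85,95),poker=(298,312,140,26),scoop=(148,298,98,38),red=(232,130,30,38),strip=(255,170,50,100)).items():
    print(nm,d[v:v+h,u:u+w].sum())
# scene: sample stove opening at row of blocks (tray home): front faces y'=95-160..; print straw pixels
f=grab('scene'); g=f['frame'].astype(int)
m=(g[...,0]-g[...,2]>30)&(g[...,0]<2*g[...,1]); m[:190]=0;m[310:]=0;m[:,:200]=0;m[:,360:]=0
ys,xs=np.nonzero(m);print('straw',len(xs),xs.mean() if len(xs) else 0,ys.mean() if len(xs) else 0)
for y in(-175,-148,-121):print(y,w2px(f,[*tray(-1.8,y),50]),w2px(f,[*tray(-1.8,y),124]))
```

```text
pos [512.2 233.3 202.8] rot [1.7999e+02 8.0000e-02 9.8100e+01] rz -0.0001 tx,ty,tz [-0.0965  0.0003  0.0055] F [ 0.5  0.3 -0.4] w 0.3 t 33.625
top [235, 133, 26, 35, 478] [705.8  54.8] trayxy 166.3 -10.8
top [283, 193, 10, 49, 216] [550.2 -39. ] trayxy -1.0 -81.7
scene [305, 265, 35, 29, 157] [556.5 -37.7] trayxy 5.5 -81.3
scene [273, 331, 26, 41, 771] [716.  66.] trayxy 178.0 -1.1
lid 1654
kettle 1914
poker 2427
scoop 1678
red 0
strip 3082
straw 4373 275.2558884061285 218.7907614909673
-175 [296.03451326 257.1513498 ] [295.03708802 235.98297268]
-148 [303.69118683 263.65778964] [303.11125296 242.57533166]
-121 [311.54287061 270.32808057] [311.40435316 249.34588659]
```

Run:
```python
from h import *
f=grab('scene'); g=f['frame'].astype(int)
print('lintel',w2px(f,[*tray(-1.8,-132.7),140]),'rim',w2px(f,[*tray(-1.8,-130),68]))
for z in (70,78,86,94,102): # block front faces along tray x
    s=''
    for x in range(-100,101,5):
        u,v=w2px(f,[*tray(x,-152),z]); p=g[int(round(v)),int(round(u))]
        s+='S' if p[0]-p[2]>25 else ('d' if p.sum()<150 else '+')
    print(z,s)
a=cv2.imread('pics/top0.png',0); b=cv2.imread('pics/top9.png',0)
for nm,(u,v,w,h) in dict(lid=(100,130,70,70),kettle=(470,190,85,95),poker=(298,312,140,26),scoop=(148,298,98,38)).items():
    e=cv2.Canny(a,60,150)[v:v+h,u:u+w]; E=cv2.Canny(b,60,150)[v-6:v+h+6,u-6:u+w+6]
    r=cv2.matchTemplate(cv2.GaussianBlur(E,(3,3),0),cv2.GaussianBlur(e,(3,3),0),cv2.TM_CCOEFF_NORMED); _,m,_,l=cv2.minMaxLoc(r); print(nm,round(m,2),l[0]-6,l[1]-6)
```

```text
lintel [307.70661172 241.52438459] rim [308.83621518 263.18590887]
70 +++ddddddddddddddSSSSSSSdddddddddddd+d+++
78 +++ddddddddddddddSSSSSSSddddddddd+ddddd++
86 +++ddddddddddddddSSSSSSSdddddddddddd+dd++
94 ++++dddddddd+ddddSSSSSSSddddddddddddddd++
102 ++++dddddddddddddSSSSSSSdddddddddddddd+++
lid 0.5 0 0
kettle 0.85 0 0
poker 0.66 0 0
scoop 0.5 0 0
```

The row reads dark, dark, straw, dark, dark with vertical edges, so all five blocks stand upright. The tray is at its hard stop, and the kettle, lid, poker and scoop show no shift. Handing in.

```bash
python3 -c "
from workcell import env
print(env.job_done())"
```

```text
the job is handed in; nothing more can be done
None
```

The job is handed in at about 34 s on the robot's clock: the firelighter stands upright between the two pairs of charcoal blocks, the tray is pushed to its hard stop, and camera checks showed no shift of the kettle, pot lid, poker or scoop; the verdict was not shown.

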